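# Clear the test box and hold its cover open at the index arm

## Robot

A 7-joint arm with a two-finger parallel gripper is mounted at the origin on the work surface. World frame = base frame: x ahead of the robot, y to its left, z up, the work surface at z = 0. Lengths are in m, angles in rad, forces in N, time in s.
With the tool pointing down it reaches from about 0.425 to 0.825 m from the base axis. Payload 3.6 kg.
Tool frame: the origin (TCP) lies between the finger pads; the fingertips stand 25 mm ahead of it and the grasp point (between the pads) lies 6 mm ahead of it (robot.finger_overhang is the z of the fingertips in the tool frame, in m); z points along the fingers, y is the line along which they close (so a half turn about z gives the same grasp; the last joint's range is limited). The gripper opens to 93 mm and grips with 3 to 60 N. Pads are 15 mm wide; open, the fingers measure 128 mm over their backs; the gripper's body (75 mm by 188 mm) begins 65 mm behind the grasp point.
Start: joints at [-0.026, 0.615, -0.013, 1.423, 0.008, 1.103, -0.04], TCP at [0.65, 0, 0.215] pointing down, gripper open.
Joint ranges: [-3.12, 3.12], [-0.3, 2.06], [-1.34, 1.32], [0.26, 2.42], [-1.36, 4.5], [0.01, 1.98], [-2.84, 2.84]. Speed limits (rad/s): [2.79, 2.79, 3.14, 3.14, 3.14, 3.14, 3.14].

## Interface

Orientations are given as a 3x3 rotation matrix whose columns are the frame's x, y, z axes.
In Python, from plant import robot gives the robot as it stands.
- The arm moves only by the tool carry_out, never from a script. Its arguments are lists of equal length, an entry for each row: "delta_pos": the shift along the tool's x, y, z in mm, a list of three; "twist": the turn about the tool's z in degrees; "jaw": the closure, from -1 (fully open) to 1 (shut). A call has 1 to 8 rows; each row shifts and turns the commanded pose from where the row before left it, along the tool's axes as they then stand; what a row does not reach is not made up. A row lasts 1/10 s, in which the tool goes at most 50 mm and 8.59 degrees, less where a joint would pass 70% of its speed; a pose out of reach is approached as far as the arm can. A call is refused whole if a number of a shift passes 50 or a number of a turn 8.59, either way. A call with a gripper value outside its range is refused whole. The fingers move at their own pace and stop on an object; "newtons" is the grip in N (left out, the last holds). Time passes only in rows, so rows that do not move let the fingers close. It gives the time, the measured TCP pose, the force, the opening and the grip force at its end, in the units of the state.
- robot.get_state(): the state, without advancing time (a new reading comes with each control period).
- robot.grab_frame(name): name is "scene" or "side" or "wrist"; returns the picture (480x640x3 uint8, red, green, blue); there is no depth.
- robot.camera_model(name): a dict with "vfov" (degrees; the focal length in pixels is half the picture's height over the tangent of half this angle, whatever the lens; pixels are square), "cx", "cy" (the principal point, pixels), "k1" (the pictures are not rectified: a ray, as slopes to the right and down, at radius r is drawn at 1 + k1 r^2 times it, then the intrinsics apply), "R" (3x3) and "t" (3): a world point X has camera coordinates R X + t; the wrist camera has in their place "mount" (4x4, takes a point from camera to tool coordinates, whose origin is the TCP and whose axes are the flange's). Camera axes: x right, y down, z forward; pixel columns grow to the right and rows downward; lengths in m; the calibration is good to about 2 mm. A picture is of the moment at which its call begins: read the wrist's pose just before it. camera_model takes no time and is no camera call.
- robot.hand_in(): hands the job in; it is judged then, once.
Trained networks look in the newest picture that a camera, given by its name, has taken for a name from the list of things; names that differ only in an ending like _2 or _b are one class to them, and where a whole thing is asked for, a point or a joint stands for the part that bears it (a point fixed in the world has none). Each returns a list of dicts, best first, with "confidence" (0 to 1); they miss things now and then, are a little off and sometimes report something else, mostly with a low value. They report only what shows in the picture. A call takes as long as a camera call. They do not tell look-alikes from the thing itself.
- robot.search_frame(camera, thing): "at" ([x, y, z] in m, in world coordinates, good to about 4 mm: the middle of the surface that is visible of it).
- robot.landmark_of(camera, thing): "at" ([x, y, z] in m, in world coordinates, good to about 4 mm: a listed point, or the origin of a listed thing).
The state is a dict: "t": time; "joint_positions": joint angles; "joint_vel": joint speeds; "joint_torque": joint torques, N m; "ee_pos": TCP position; "orientation": TCP orientation; "wrist_force": force on the tool from outside, world axes, zero at the start; "ft_torque": the same for the moment, N m; "opening": opening from 0.0 (shut) to 1.0 (fully open); "grip_force": force on a finger pad.
Only numpy, scipy, OpenCV 4.12 (cv2) and the standard library are available. Lean on these libraries where they do the work, as an engineer would, in place of code of your own. Each camera call takes 0.05 s, during which the arm holds its last target. There are 200 camera calls.

## Task

Somebody left a two-cell battery pack lying on the cover of the test box: take it off and lay it flat in the shallow grey tray without dropping it, leaving the cover shut meanwhile. Then raise the hinged cover by its front tab until it is at the same angle as the thin index arm at the side of the box, and hold it still there so the cells inside can be looked over; the cover falls shut by itself, so finish while still holding it. Do not shift the index arm, or disturb the round end cap, the hollow shell and the screwdriver.

Things in the scene. Friction and masses are not known exactly. Their poses are not given: they have to be found in the camera images.
- box: Grey open-topped test box fixed to the bench, 164 (x) x 180 (y) x 50 mm, front facing its own -x (to the robot). Origin: centre of its underside, z up. The cover's hinge axis runs along the box's y at x = +82, z = 52 mm (far upper edge). At its +y side, y = 99 mm, stands a scale: a rod arc of radius 135 mm about the hinge, reaching 190 mm above the bench.
- cover: Flat aluminium cover, 166 x 180 x 6 mm, about 0.35 kg. Origin: on the hinge axis, mid-width. Shut: axes parallel to the box's, plate from x = 0 to -166 mm, z = 0 to 6 mm (top 58 mm above the bench). It opens by turning about its +y axis (front edge rises and goes back), 0 to 1.5 rad; the hinge is free and the cover falls shut when let go.
- tab (a point): Grip point on the cover's tab, a bar 12 mm wide (y), 14 mm high (z), sticking out 50 mm forward from the middle of the cover's front edge. Point at x = -198, y = 0, z = 7 mm in the cover frame: 32 mm in front of the plate, 18 mm from the tab's end, mid-height. Fingers closed on it along y can stay vertical while the cover turns between them.
- index: Thin dark index arm (135 x 4 x 12 mm, pointed end) outside the scale, on the box's +y side, turning about the same axis as the cover. Origin: same point as the cover's; the arm lies along its -x axis at y = +108 mm. Its angle above level, 0.5 to 1.1 rad, differs each time: the cover's axes must end parallel to these. Stiff friction keeps it in place.
- index_tip (a point): The pointed end of the index arm, 142 mm from the hinge axis.
- pack: Battery pack of two green cells side by side, 72 (x, long) x 37 (y) x 19 mm (z), about 100 g, lying flat on the shut cover. Origin: centre of its underside.
- pack_center (a point): Middle of the pack, 9.5 mm above its underside.
- tray: Shallow grey open tray fixed to the bench to the left or the right of the box, 160 (x) x 130 (y) x 26 mm, walls 5 mm thick. Origin: centre of its underside.
- tray_in (a point): Centre of the tray's inner floor, 5 mm above the bench; the floor measures 150 x 120 mm.
- endcap: Bystander: round black open cup (battery end cap), 80 mm across, 60 mm high, on the other side of the box from the tray. Origin: centre of its underside.
- shell: Bystander: hollow black rectangular battery shell, about 100 x 66 x 54 mm. Origin: centre of its underside.
- screwdriver: Bystander: screwdriver lying on the bench. Origin: near its middle, on the underside.
Not all that is in view belongs to the job. Of the things that look like the pack, the larger one is meant. Of the things that look like the tray, the larger one is meant.

How it is judged:
On the way, in this order (a step that is already met when the one before it is completed fails the run):
1. the pack lies flat in the tray, let go, with the cover still shut (x of pack_center in the frame of tray_in between -0.07 and 0.07 m and y of pack_center in the frame of tray_in between -0.056 and 0.056 m and z of pack_center in the frame of tray_in between 0.004 and 0.015 m and contact force between the fingers and pack below 0.05 N and linear speed of pack below 0.03 m/s and angle between cover's own z axis and vertical below 0.06 rad), for 0.2 s.
2. the fingers hold the cover still at the angle of the index arm (angle between the x axis of cover and the x axis of index, either way round below 0.1 rad and angular speed of cover below 0.08 rad/s and contact force between the fingers and cover above 0.3 N), for 0.3 s.
At the end, for the whole second after the job is handed in: The cover is held still by the fingers within 0.1 rad (6 degrees) of the index arm's angle (fingers press on it with more than 0.3 N, nothing loose props it), and the pack lies flat at rest in the tray, let go (all of step 2 and x of pack_center in the frame of tray_in between -0.07 and 0.07 m and y of pack_center in the frame of tray_in between -0.056 and 0.056 m and z of pack_center in the frame of tray_in between 0.004 and 0.015 m and contact force between the fingers and pack below 0.05 N and linear speed of pack below 0.03 m/s and contact force between each of pack, endcap, shell, screwdriver and cover below 0.05 N); the arm keeps its last pose, push and grip.
It fails at once if a bystander is shifted by more than 30 mm (distance of any of endcap, shell, screwdriver from where it was at the start of the episode above 0.03 m).
It fails at once if the index arm is shifted (distance of index_tip from where it was at the start of the episode above 0.012 m).
It fails at once if the pack is dropped or thrown (faster than 0.9 m/s with the fingers off it) (linear speed of pack above 0.9 m/s and contact force between the fingers and pack below 0.05 N).
It also fails if it takes over 59 s, if anything falls off the work surface, if the arm or the gripper's body presses on something with over 40 N, if the wrist force passes 120 N, or if a joint passes its speed limit or range.

## Working session

There is one attempt and no reset: what is moved stays moved. The work goes in short steps, Python scripts to look and compute and a tool call to move; the robot and the scene stay as the last step left them, time stands still between calls to the robot, and variables do not carry over. Pictures are saved under pics/ and viewed, at most 11 in all, crops included, and the job is handed in when it is done.

Besides the shell and the picture viewer there is one more tool, called after "Request:" as name(argument=value, ...), one argument or row to a line, values as JSON. carry_out: Moves the arm, as the interface text tells. Its arguments: {"type":"object","properties":{"delta_pos":{"type":"array"},"twist":{"type":"array"},"jaw":{"type":"array"},"newtons":{"type":"number"}},"required":["delta_pos","twist","jaw"]}

```bash
mkdir -p pics; ls; python3 - <<'E'
from plant import robot
import cv2,numpy as np
s=robot.get_state();print(s['t'],s['ee_pos'],np.round(s['orientation'],3).tolist(),s['opening'])
for c in ['scene','side']:
    im=robot.grab_frame(c);cv2.imwrite(f'pics/{c}0.png',im[:,:,::-1])
    m=robot.camera_model(c);print(c,m)
    for th in ['box','cover','tab','index','index_tip','pack','pack_center','tray','tray_in','endcap','shell','screwdriver']:
        for d in robot.landmark_of(c,th)[:4]:print(c,th,np.round(d['at'],3),round(d['confidence'],2))
E
```

```text
pics
0.0 [ 6.49210743e-01 -7.44206957e-07  2.14004883e-01] [[-0.0, 1.0, -0.003], [1.0, 0.0, -0.0], [-0.0, -0.003, -1.0]] 1.0022524672463127
scene {'vfov': 47.89922151228381, 'cx': 308.09931150833495, 'cy': 233.69990716867144, 'k1': -0.044434841626889036, 'R': array([[-8.09056200e-01,  5.87730800e-01, -7.56369718e-04],
       [ 4.26051127e-01,  5.85604351e-01, -6.89599870e-01],
       [-4.04856150e-01, -5.58247303e-01, -7.24190201e-01]]), 't': array([ 0.42007571, -0.1509347 ,  1.53104486])}
scene box [0.588 0.046 0.002] 0.71
scene cover [0.667 0.064 0.052] 0.61
scene cover [0.495 0.341 0.002] 0.16
scene tab [0.588 0.004 0.066] 0.6
scene tab [0.472 0.016 0.063] 0.57
scene index_tip [0.569 0.152 0.175] 0.84
scene pack [0.588 0.006 0.054] 0.88
scene pack [ 0.665 -0.124 -0.001] 0.45
scene pack_center [ 0.694 -0.334  0.004] 0.63
scene pack_center [ 0.663 -0.124  0.009] 0.49
scene tray [ 0.481 -0.323  0.   ] 0.94
scene tray [ 0.296 -0.303 -0.002] 0.65
scene tray_in [ 0.295 -0.309  0.001] 0.96
scene tray_in [ 0.484 -0.32   0.006] 0.88
scene endcap [0.496 0.342 0.001] 0.72
scene shell [0.706 
[... 301 characters left out ...]
.62396977, -0.7787468 ]]), 't': array([-0.50977192,  0.07527958,  1.32681011])}
side box [ 0.583  0.041 -0.001] 0.86
side cover [0.666 0.066 0.048] 0.55
side tab [0.472 0.017 0.052] 0.63
side index_tip [0.569 0.152 0.171] 0.6
side pack [0.592 0.009 0.061] 0.73
side pack [ 0.661 -0.125  0.003] 0.56
side pack [0.709 0.29  0.001] 0.5
side pack_center [ 0.658 -0.126  0.005] 0.79
side pack_center [0.59  0.009 0.069] 0.67
side tray [ 0.484 -0.321  0.   ] 0.71
side tray [ 0.295 -0.304 -0.003] 0.57
side tray_in [ 0.484 -0.324  0.002] 0.59
side tray_in [ 0.289 -0.303  0.006] 0.56
side endcap [ 0.498  0.338 -0.001] 0.8
side shell [ 0.707  0.286 -0.001] 0.73
side screwdriver [ 0.703 -0.338 -0.003] 0.86
```

View pics/scene0.png

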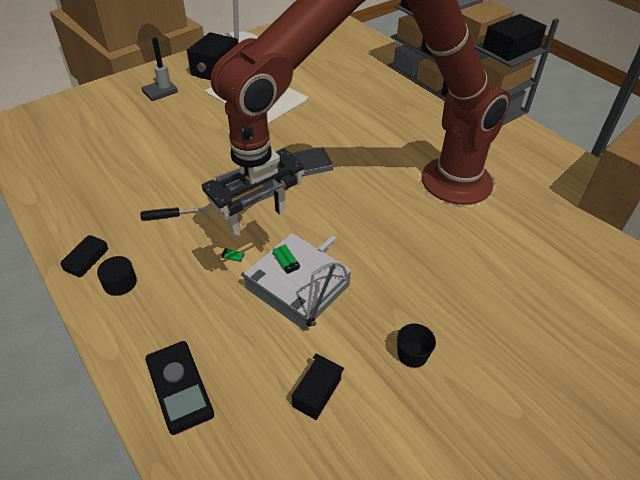

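View pics/side0.png

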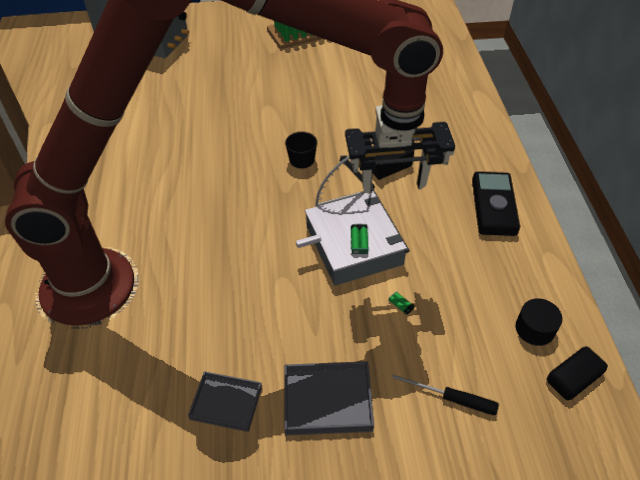

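The side view shows the larger pack on the cover at (360,240), with the smaller look-alike on the bench at (400,302). The large tray is at (328,398) and the small one at (227,400). The index and scale stand near (340,185), the tab at (308,241), and the screwdriver at (445,392). The candidates for the pack are those two green pairs, and I choose the one on the cover. Next I'll check it in a close crop and measure its angle.

```bash
cat > h.py <<'E'
from plant import robot
import cv2,numpy as np
def K(m):
    f=240/np.tan(np.radians(m['vfov'])/2);return f
def ray(m,uv):
    f=K(m);d=(np.atleast_2d(uv).astype(float)-[m['cx'],m['cy']])/f
    u=d.copy()
    for _ in range(10):u=d/(1+m['k1']*(u**2).sum(1,keepdims=True))
    return np.c_[u,np.ones(len(u))]
def RT(c,s=None):
    m=robot.camera_model(c)
    if c!='wrist':return m,m['R'],m['t']
    s=s or robot.get_state();T=np.eye(4);T[:3,:3]=s['orientation'];T[:3,3]=s['ee_pos']
    M=np.linalg.inv(T@m['mount']);return m,M[:3,:3],M[:3,3]
def onplane(c,uv,z,s=None):
    m,R,t=RT(c,s);d=ray(m,uv)@R;o=-R.T@t
    return o+d*((z-o[2])/d[:,2])[:,None]
def proj(c,X,s=None):
    m,R,t=RT(c,s);p=np.atleast_2d(X)@R.T+t;u=p[:,:2]/p[:,2:];u=u*(1+m['k1']*(u**2).sum(1,keepdims=True))
    return u*K(m)+[m['cx'],m['cy']]
E
python3 - <<'E'
from h import *
ims=[]
for c in ['scene','side','wrist']:
    s=robot.get_state();im=robot.grab_frame(c)
    hsv=cv2.cvtColor(im,cv2.COLOR_RGB2HSV)
    g=((hsv[...,0]>45)&(hsv[...,0]<80)&(hsv[...,1]>120)&(hsv[...,2]>40)).astype(np.uint8)
    g=cv2.morphologyEx(g,cv2.MORPH_CLOSE,np.ones((3,3)))
    n,l,st,ce=cv2.connectedComponentsWithStats(g)
    for i in range(1,n):
        if st[i,4]<60 or (c!='wrist' and ce[i][1]<200):continue
        v,u=np.where(l==i);P=onplane(c,np.c_[u,v],.074,s)[:,:2]
        r=cv2.minAreaRect((P*1000).astype(np.float32));print(c,ce[i].round(),st[i,4],np.round(r[0]),np.round(r[1]),round(r[2],1))
    q=proj(c,[.59,.008,.07],s)[0].astype(int) if c!='wrist' else None
    if c=='wrist': ims.append(im)
    else:
        a=im[q[1]-60:q[1]+60,q[0]-80:q[0]+80];ims.append(cv2.resize(a,(640,480),interpolation=cv2.INTER_CUBIC))
W=np.vstack([np.hstack([cv2.resize(ims[0],(400,300)),cv2.resize(ims[1],(400,300))]),np.hstack([cv2.resize(ims[2],(400,300)),np.zeros((300,400,3),np.uint8)])])
cv2.imwrite('pics/crop1.png',W[:,:,::-1])
E
```

```text
scene [284. 257.] 325 [591.   9.] [74. 36.] 82.5
scene [232. 255.] 163 [684. -72.] [27. 47.] 38.1
side [359. 239.] 401 [588.  -1.] [74. 34.] 82.0
side [399. 301.] 220 [ 644. -169.] [26. 45.] 37.0
wrist [238. 213.] 2959 [591.  -0.] [60. 35.] 83.2
wrist [322. 315.] 960 [659. -92.] [21. 44.] 38.0
```

View pics/crop1.png

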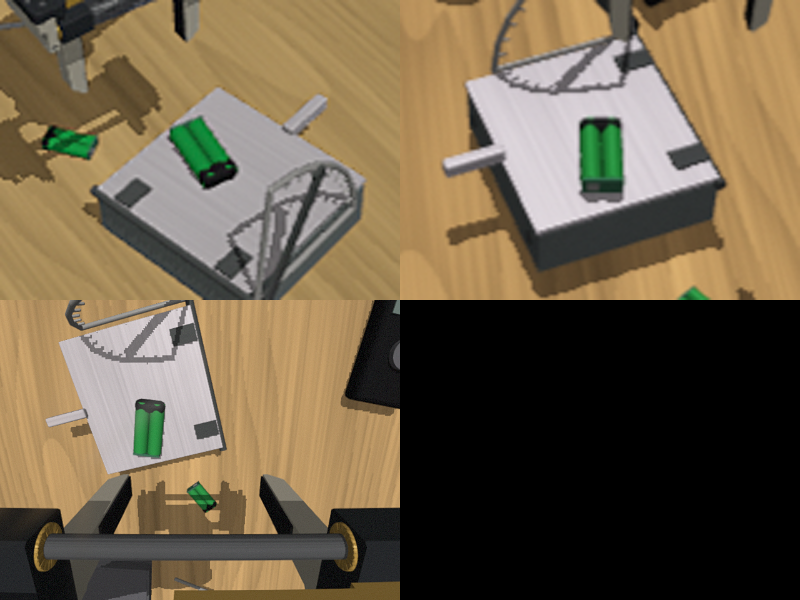

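The crop confirms the larger pack lies on the cover, centred near (0.590, 0.006), with its long axis at 82.5° to world x. It must be gripped across its width, so the tool twists about +7.5°.

Request:
carry_out(
  delta_pos=[
    [3,-30,0],
    [3,-29,20],
    [0,0,40],
    [0,0,30],
    [0,0,20],
    [0,0,10],
    [0,0,7],
    [0,0,0],
  ],
  twist=[4,3.5,0,0,0,0,0,0],
  jaw=[-1,-1,-1,-1,-1,-1,-1,-1],
  newtons=15,
)

```text
t: 2.25
ee_pos: [0.5913, 0.008, 0.0879]
orientation: [[0.13, 0.991, -0.0], [0.991, -0.13, 0.0], [-0.0, -0.0, -1.0]]
wrist_force: [-0.1, 0.2, 1.5]
opening: 0.999
grip_force: 0.0
```

Request:
carry_out(
  delta_pos=[
    [0,0,0],
    [0,0,0],
    [0,0,0],
    [0,0,0],
    [0,0,0],
    [0,0,0],
  ],
  twist=[0,0,0,0,0,0],
  jaw=[1,1,1,1,1,1],
  newtons=15,
)

```text
t: 2.85
ee_pos: [0.5913, 0.0081, 0.0883]
orientation: [[0.13, 0.991, 0.0], [0.991, -0.13, 0.0], [0.0, 0.0, -1.0]]
wrist_force: [-0.7, -0.6, 0.7]
opening: 0.533
grip_force: 0.0
```

Request:
carry_out(
  delta_pos=[
    [0,0,0],
    [0,0,0],
    [0,0,0],
    [0,0,0],
    [0,0,0],
    [0,0,0],
  ],
  twist=[0,0,0,0,0,0],
  jaw=[1,1,1,1,1,1],
)

```text
t: 3.45
ee_pos: [0.5913, 0.0081, 0.0881]
orientation: [[0.131, 0.991, -0.0], [0.991, -0.131, 0.0], [0.0, -0.0, -1.0]]
wrist_force: [-0.0, 0.2, 0.4]
opening: 0.026
grip_force: 0.0
```

```bash
python3 - <<'E'
from h import *
print(robot.finger_overhang)
s=robot.get_state();print(s['opening'],s['grip_force'],s['ee_pos'])
a=robot.grab_frame('wrist');b=robot.grab_frame('side')
for d in robot.landmark_of('side','pack')[:3]:print(d)
q=proj('side',[.59,.008,.07])[0].astype(int)
b=cv2.resize(b[q[1]-90:q[1]+90,q[0]-120:q[0]+120],(400,300),interpolation=cv2.INTER_CUBIC)
cv2.imwrite('pics/c2.png',np.hstack([cv2.resize(a,(400,300)),b])[:,:,::-1])
E
```

```text
0.025
0.025807999112524606 0.0 [0.59125411 0.00805602 0.08813573]
{'at': [0.5902, 0.0057, 0.0558], 'confidence': 0.79}
{'at': [0.6616, -0.1273, -0.0003], 'confidence': 0.54}
```

View pics/c2.png

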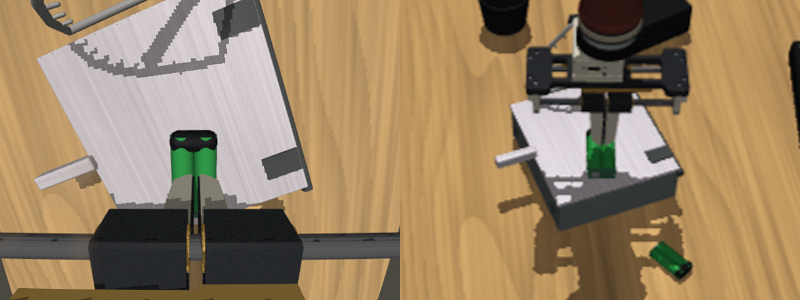

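```bash
python3 - <<'E'
from h import *
s=robot.get_state();p=s['ee_pos']
b=robot.grab_frame('side');e=robot.grab_frame('scene')
out=[]
for c,im in (('side',b),('scene',e)):
    q=proj(c,[.59,.008,.07])[0].astype(int)-[40,30]
    a=cv2.resize(im[q[1]:q[1]+60,q[0]:q[0]+80],(400,300),interpolation=cv2.INTER_CUBIC)
    for dz,col in ((0,(255,0,0)),(-.006,(255,255,0)),(-.025,(0,0,255)),(-.030,(255,0,255))):
        u=(proj(c,p+[0,0,dz])[0]-q)*5;cv2.circle(a,tuple(u.astype(int)),3,col,-1)
    out.append(a)
cv2.imwrite('pics/c3.png',np.hstack(out)[:,:,::-1]);print(s['opening'],s['wrist_force'])
E
```

```text
0.007123289240713052 [0.16408254 0.17824883 0.55426414]
```

View pics/c3.png

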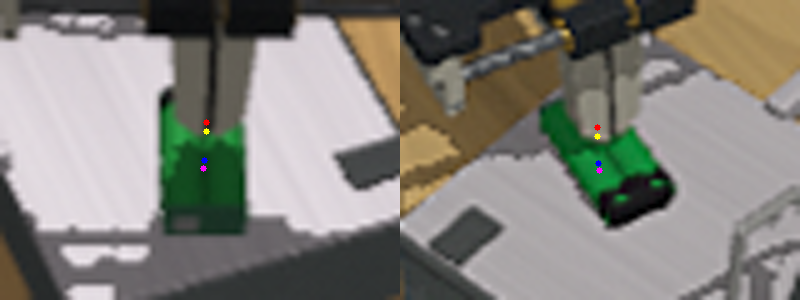

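```bash
python3 - <<'E'
from h import *
p=np.array([.6492,0,.214]);out=[]
for c,v in (('scene',(255,235)),('side',(395,175))):
    im=cv2.imread(f'pics/{c}0.png');q=np.array(v)-[60,45]
    a=cv2.resize(im[q[1]:q[1]+90,q[0]:q[0]+120],(400,300),interpolation=cv2.INTER_CUBIC)
    for sx in (-1,1):
        for dz,col in ((0,(0,0,255)),(-.006,(0,255,255)),(-.025,(255,0,0))):
            u=(proj(c,p+[sx*.05,0,dz])[0]-q)*10/3;cv2.circle(a,tuple(u.astype(int)),2,col,-1)
    out.append(a)
cv2.imwrite('pics/c4.png',np.hstack(out))
E
```

```text
(no output)
```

View pics/c4.png

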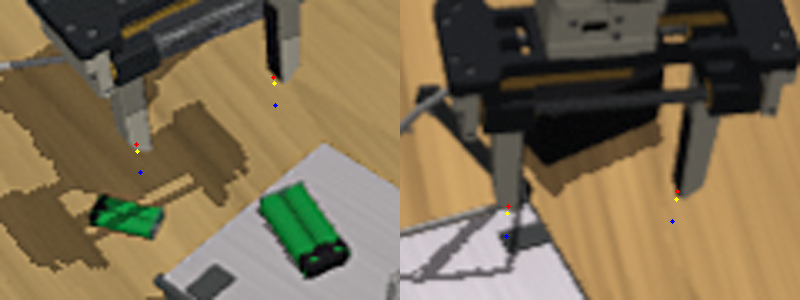

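The visible fingertips end only about 7 mm ahead of the measured TCP, not 25 mm. The fingers therefore closed just above the pack without touching it. I'll reopen and go about 17 mm lower while watching the force.

Request:
carry_out(
  delta_pos=[
    [0,0,0],
    [0,0,0],
    [0,0,0],
    [0,0,0],
    [0,0,0],
    [0,0,0],
    [0,0,0],
    [0,0,0],
  ],
  twist=[0,0,0,0,0,0,0,0],
  jaw=[-1,-1,-1,-1,-1,-1,-1,-1],
)

```text
t: 4.5
ee_pos: [0.5912, 0.008, 0.0882]
orientation: [[0.131, 0.991, -0.0], [0.991, -0.131, 0.0], [0.0, -0.0, -1.0]]
wrist_force: [0.3, 0.1, -0.7]
opening: 0.644
grip_force: 0.0
```

Request:
carry_out(
  delta_pos=[
    [0,0,0],
    [0,0,5],
    [0,0,5],
    [0,0,4],
    [0,0,0],
  ],
  twist=[0,0,0,0,0],
  jaw=[-1,-1,-1,-1,-1],
)

```text
t: 5.0
ee_pos: [0.5905, 0.008, 0.0732]
orientation: [[0.13, 0.991, -0.002], [0.991, -0.13, -0.0], [-0.0, -0.002, -1.0]]
wrist_force: [0.6, -0.4, 0.9]
opening: 0.996
grip_force: 0.0
```

Request:
carry_out(
  delta_pos=[
    [0,0,2],
    [0,0,0],
  ],
  twist=[0,0],
  jaw=[-1,-1],
)

```text
t: 5.2
ee_pos: [0.5911, 0.008, 0.0719]
orientation: [[0.13, 0.991, -0.0], [0.991, -0.13, 0.0], [-0.0, -0.0, -1.0]]
wrist_force: [-0.1, -0.2, -0.2]
opening: 0.998
grip_force: 0.0
```

```bash
python3 - <<'E'
from h import *
s=robot.get_state();p=s['ee_pos'];R=s['orientation'];out=[]
for c in ('side','scene'):
    im=robot.grab_frame(c)
    q=proj(c,[.59,.008,.07])[0].astype(int)-[40,30]
    a=cv2.resize(im[q[1]:q[1]+60,q[0]:q[0]+80],(400,300),interpolation=cv2.INTER_CUBIC)
    for sx in (-1,1):
      for dz,col in ((.006,(255,255,0)),(.012,(0,0,255))):
        u=(proj(c,p+R@[0,sx*.05,dz])[0]-q)*5;cv2.circle(a,tuple(u.astype(int)),2,col,-1)
    out.append(a)
cv2.imwrite('pics/c5.png',np.hstack(out)[:,:,::-1]);print(s['ee_pos'],s['wrist_force'])
E
```

```text
[0.59114403 0.00804949 0.07192568] [-0.10435958 -0.22476673 -0.23914836]
```

View pics/c5.png

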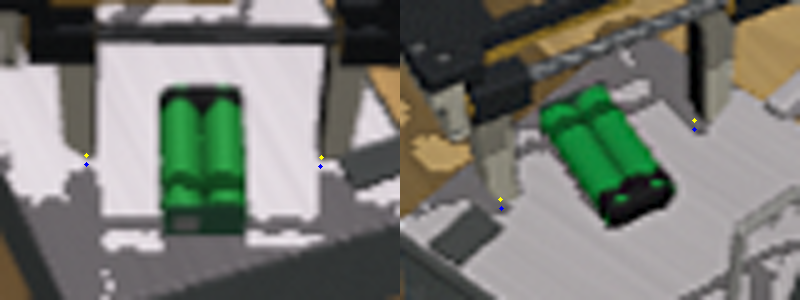

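The tips sit level with the pack on both sides, the pack is centred between them, and no force shows. I'll lower slightly more and grip.

Request:
carry_out(
  delta_pos=[
    [0,0,2],
    [0,0,1],
    [0,0,0],
    [0,0,0],
    [0,0,0],
    [0,0,0],
    [0,0,0],
    [0,0,0],
  ],
  twist=[0,0,0,0,0,0,0,0],
  jaw=[-1,-1,1,1,1,1,1,1],
  newtons=15,
)

```text
t: 6.1
ee_pos: [0.5913, 0.0081, 0.0692]
orientation: [[0.13, 0.991, 0.0], [0.991, -0.13, 0.0], [0.0, 0.0, -1.0]]
wrist_force: [0.8, -0.1, 0.2]
opening: 0.531
grip_force: 0.0
```

Request:
carry_out(
  delta_pos=[
    [0,0,0],
    [0,0,0],
    [0,0,0],
    [0,0,0],
  ],
  twist=[0,0,0,0],
  jaw=[1,1,1,1],
)

```text
t: 6.5
ee_pos: [0.591, 0.008, 0.0691]
orientation: [[0.13, 0.991, -0.001], [0.991, -0.13, 0.0], [-0.0, -0.001, -1.0]]
wrist_force: [-1.7, -0.2, -0.3]
opening: 0.389
grip_force: 15.0
```

Request:
carry_out(
  delta_pos=[
    [0,0,-8],
    [0,0,-15],
    [0,0,-25],
    [0,0,-25],
    [0,0,-12],
    [0,0,0],
  ],
  twist=[0,0,0,0,0,0],
  jaw=[1,1,1,1,1,1],
)

```text
t: 7.1
ee_pos: [0.5926, 0.008, 0.1562]
orientation: [[0.131, 0.991, 0.004], [0.991, -0.131, 0.0], [0.001, 0.004, -1.0]]
wrist_force: [-0.8, 0.1, -0.8]
opening: 0.386
grip_force: 15.0
```

Request:
carry_out(
  delta_pos=[
    [-15,-3,0],
    [-30,-5,0],
    [-30,-5,0],
    [-30,-6,0],
    [-30,-6,0],
    [-30,-6,0],
    [-30,-6,0],
    [-30,-6,0],
  ],
  twist=[0,0,0,0,0,0,0,0],
  jaw=[1,1,1,1,1,1,1,1],
)

```text
t: 7.9
ee_pos: [0.5166, -0.2115, 0.1524]
orientation: [[0.132, 0.991, -0.004], [0.991, -0.132, 0.001], [0.0, -0.004, -1.0]]
wrist_force: [0.1, -0.1, -1.5]
opening: 0.386
grip_force: 15.0
```

Request:
carry_out(
  delta_pos=[
    [-30,-6,0],
    [-30,-6,0],
    [-30,-6,0],
    [-20,-2,0],
    [-6,0,0],
    [0,0,0],
  ],
  twist=[0,0,0,0,0,0],
  jaw=[1,1,1,1,1,1],
)

```text
t: 8.5
ee_pos: [0.4827, -0.3227, 0.1529]
orientation: [[0.133, 0.991, -0.002], [0.991, -0.133, 0.001], [0.001, -0.003, -1.0]]
wrist_force: [-0.3, 0.5, -1.5]
opening: 0.392
grip_force: 15.0
```

```bash
python3 - <<'E'
from h import *
s=robot.get_state();print(s['t'],s['ee_pos'],s['opening'],s['grip_force'],s['wrist_force'])
out=[]
for c in ('side','scene'):
    im=robot.grab_frame(c)
    for th in ('tray_in','pack_center','cover','tab'):
        for d in robot.landmark_of(c,th)[:3]:print(c,th,np.round(d['at'],3),round(d['confidence'],2))
    q=proj(c,[.484,-.322,.05])[0].astype(int)-[80,60]
    out.append(cv2.resize(im[max(q[1],0):q[1]+120,q[0]:q[0]+160],(400,300),interpolation=cv2.INTER_CUBIC))
cv2.imwrite('pics/c6.png',np.hstack(out)[:,:,::-1])
E
```

```text
8.5 [ 0.48272433 -0.32267488  0.15288573] 0.3920028447787004 14.998474717140198 [-0.31274408  0.49290317 -1.48849955]
side tray_in [ 0.293 -0.303  0.003] 0.86
side tray_in [ 0.48  -0.323  0.002] 0.68
side pack_center [ 0.66  -0.13   0.004] 0.7
side pack_center [ 0.485 -0.318  0.15 ] 0.55
side cover [0.665 0.064 0.049] 0.7
side cover [ 0.484 -0.325  0.14 ] 0.2
side tab [ 0.702 -0.336  0.001] 0.46
scene tray_in [ 0.295 -0.308  0.003] 0.95
scene tray_in [ 0.484 -0.318  0.009] 0.76
scene pack_center [ 0.483 -0.325  0.147] 0.64
scene pack_center [ 0.663 -0.123  0.008] 0.53
scene cover [0.666 0.063 0.052] 0.94
```

View pics/c6.png

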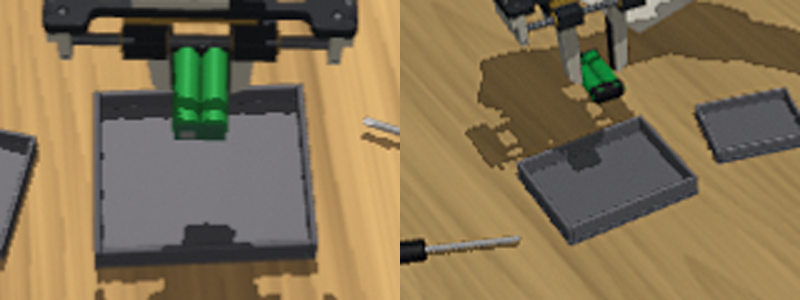

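The pack hangs level over the large tray, in view at (200,95), and both networks agree on its position. Next I'll lower it about 134 mm.

Request:
carry_out(
  delta_pos=[
    [0,0,20],
    [0,0,30],
    [0,0,30],
    [0,0,25],
    [0,0,15],
    [0,0,8],
    [0,0,4],
    [0,0,0],
  ],
  twist=[0,0,0,0,0,0,0,0],
  jaw=[1,1,1,1,1,1,1,1],
)

```text
t: 9.8
ee_pos: [0.4845, -0.322, 0.0223]
orientation: [[0.13, 0.991, 0.0], [0.991, -0.13, -0.0], [-0.0, 0.0, -1.0]]
wrist_force: [0.6, 0.5, -1.2]
opening: 0.389
grip_force: 15.0
```

Request:
carry_out(
  delta_pos=[
    [0,0,3],
    [0,0,2],
    [0,0,0],
  ],
  twist=[0,0,0],
  jaw=[1,1,1],
)

```text
t: 10.1
ee_pos: [0.4844, -0.3219, 0.0174]
orientation: [[0.13, 0.991, 0.0], [0.991, -0.13, -0.0], [-0.0, 0.0, -1.0]]
wrist_force: [0.7, -0.6, -1.8]
opening: 0.388
grip_force: 15.0
```

Request:
carry_out(
  delta_pos=[
    [0,0,1],
    [0,0,1],
    [0,0,0],
  ],
  twist=[0,0,0],
  jaw=[1,1,1],
)

```text
t: 10.4
ee_pos: [0.4845, -0.322, 0.0161]
orientation: [[0.131, 0.991, 0.001], [0.991, -0.131, -0.0], [-0.0, 0.001, -1.0]]
wrist_force: [-1.0, 1.4, 5.7]
opening: 0.389
grip_force: 15.0
```

Contact shows at 5.7 N, so the pack is down. I'll release with the jaw part open and then rise.

Request:
carry_out(
  delta_pos=[
    [0,0,0],
    [0,0,0],
    [0,0,0],
    [0,0,0],
    [0,0,0],
    [0,0,0],
  ],
  twist=[0,0,0,0,0,0],
  jaw=[-0.3,-0.3,-0.3,-0.3,-0.3,-0.3],
)

```text
t: 11.0
ee_pos: [0.4843, -0.3218, 0.0151]
orientation: [[0.13, 0.991, -0.0], [0.991, -0.13, 0.0], [0.0, -0.0, -1.0]]
wrist_force: [-1.1, -0.3, -0.6]
opening: 0.647
grip_force: 0.0
```

Request:
carry_out(
  delta_pos=[
    [0,0,-10],
    [0,0,-25],
    [0,0,-35],
    [0,0,-35],
    [0,0,-30],
    [0,0,0],
  ],
  twist=[0,0,0,0,0,0],
  jaw=[-0.3,-0.3,-0.3,-0.3,-0.3,-0.3],
)

```text
t: 11.6
ee_pos: [0.4871, -0.3237, 0.1556]
orientation: [[0.131, 0.991, 0.009], [0.991, -0.131, -0.006], [-0.004, 0.01, -1.0]]
wrist_force: [0.7, 0.3, -0.4]
opening: 0.648
grip_force: 0.0
```

```bash
python3 - <<'E'
from h import *
from scipy.optimize import least_squares
s=robot.get_state();print(s['t'],s['ee_pos'],s['opening'])
T=[];H=[];B=[];X=[]
for c in ('side','scene','side','scene'):
    im=robot.grab_frame(c)
    for th,L in (('tab',T),('cover',H),('box',B),('index_tip',X),('pack_center',None),('tray_in',None)):
        for d in robot.landmark_of(c,th)[:3]:
            print(c,th,np.round(d['at'],3),round(d['confidence'],2))
    cv2.imwrite(f'pics/{c}7.png',im[:,:,::-1])
out=[]
for c in ('side','scene'):
    im=cv2.imread(f'pics/{c}7.png');q=proj(c,[.58,.06,.08])[0].astype(int)-[80,60]
    out.append(cv2.resize(im[q[1]:q[1]+120,q[0]:q[0]+160],(400,300),interpolation=cv2.INTER_CUBIC));print(c,q)
    q=proj(c,[.484,-.322,.02])[0].astype(int)-[80,60];q=np.minimum(q,[480,360])
    out.append(cv2.resize(im[q[1]:q[1]+120,q[0]:q[0]+160],(400,300),interpolation=cv2.INTER_CUBIC))
cv2.imwrite('pics/c7.png',np.vstack([np.hstack(out[:2]),np.hstack(out[2:])]))
E
```

```text
11.6 [ 0.48706052 -0.32368133  0.15558799] 0.6481035308796714
side cover [0.662 0.064 0.051] 0.81
side box [ 0.581  0.045 -0.   ] 0.63
side index_tip [0.565 0.152 0.173] 0.67
side pack_center [ 0.66  -0.128  0.005] 0.84
side pack_center [ 0.487 -0.322  0.016] 0.61
side tray_in [ 0.293 -0.304  0.002] 0.92
side tray_in [ 0.483 -0.322  0.   ] 0.8
scene tab [0.475 0.017 0.062] 0.88
scene cover [0.666 0.066 0.052] 0.83
scene cover [ 0.483 -0.326  0.011] 0.65
scene box [0.587 0.045 0.   ] 0.78
scene index_tip [0.569 0.154 0.173] 0.71
scene index_tip [ 0.585  0.046 -0.001] 0.29
scene pack_center [ 0.482 -0.323  0.013] 0.76
scene pack_center [ 0.66  -0.123  0.009] 0.7
scene tray_in [ 0.484 -0.319  0.007] 0.91
scene tray_in [ 0.295 -0.308  0.002] 0.71
scene tray_in [0.665 0.063 0.05 ] 0.15
side tab [0.567 0.15  0.173] 0.2
side cover [0.665 0.063 0.05 ] 0.91
side box [0.582 0.045 0.002] 0.8
side index_tip [0.566 0.153 0.174] 0.64
side pack_center [ 0.485 -0.32   0.012] 0.91
side pack_center [ 0.657 -0.127  0.01 ] 0.72
side tray_in [ 0.484 -0.325  0.003] 0.72
scene tab [0.473 0.017 0.061] 0.62
scene cover [0.665 0.065 0.051] 0.58
scene box [0.666 0.065 0.052] 0.7
scene box [ 0.585  0.045 -0.001] 0.65
scene index_tip [0.569 0.15  0.178] 0.52
scene pack_center [ 0.481 -0.325  0.011] 0.83
scene pack_center [ 0.661 -0.122  0.011] 0.74
scene tray_in [ 0.296 -0.307 -0.001] 0.85
scene tray_in [ 0.497  0.339 -0.001] 0.67
scene tray_in [ 0.484 -0.319  0.008] 0.62
side [271 156]
scene [221 207]
```

View pics/c7.png

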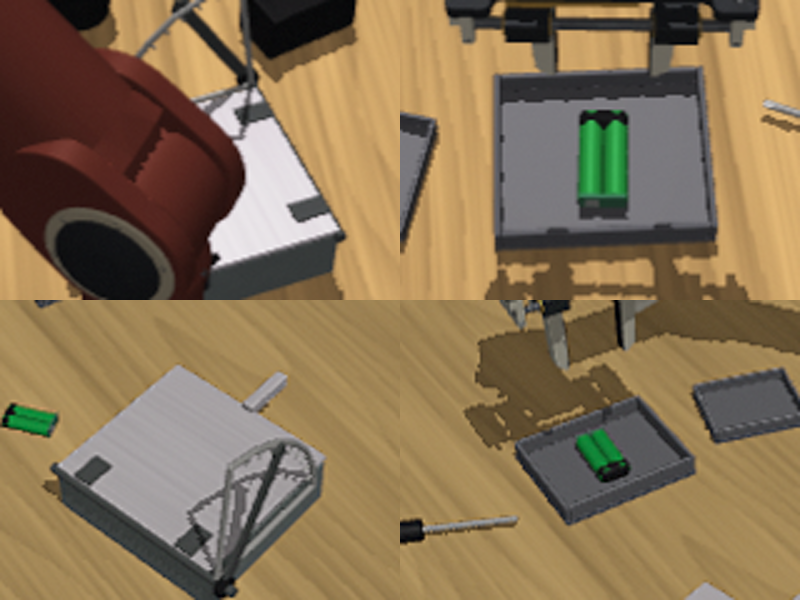

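The pack lies flat in the middle of the large tray, at (600,155) and (605,455) in the crops, and the cover is shut. The tab is at about (0.474, 0.017, 0.059), the box yaw is 0.244 rad and the index angle about 1.03 rad. Next I'll go over the tab and twist about +68.5°.

Request:
carry_out(
  delta_pos=[
    [20,-4,0],
    [40,-7,0],
    [45,-8,0],
    [45,-8,0],
    [45,-8,0],
    [45,-8,0],
    [40,-7,0],
    [30,-5,0],
  ],
  twist=[0,0,0,0,0,0,0,0],
  jaw=[-0.3,-0.3,-0.3,-0.3,-0.3,-0.3,-0.3,-0.3],
)

```text
t: 13.8
ee_pos: [0.4699, -0.0041, 0.1504]
orientation: [[0.127, 0.992, 0.0], [0.992, -0.127, 0.001], [0.001, 0.0, -1.0]]
wrist_force: [0.1, -0.1, 0.2]
opening: 0.647
grip_force: 0.0
```

Request:
carry_out(
  delta_pos=[
    [20,-2,0],
    [6,0,0],
    [0,0,0],
    [0,0,0],
    [0,0,0],
    [0,0,0],
    [0,0,0],
    [0,0,0],
  ],
  twist=[8.5,8.5,8.5,8.5,8.5,8.5,8.5,8.5],
  jaw=[-0.3,-0.3,-0.3,-0.3,-0.3,-0.3,-0.3,-0.3],
)

```text
t: 14.6
ee_pos: [0.4726, 0.0187, 0.1503]
orientation: [[0.97, 0.245, 0.0], [0.245, -0.97, 0.0], [0.0, -0.0, -1.0]]
wrist_force: [0.0, -1.0, 0.4]
opening: 0.653
grip_force: 0.0
```

Request:
carry_out(
  delta_pos=[
    [0,0,0],
    [0,0,0],
  ],
  twist=[0,0],
  jaw=[-0.3,-0.3],
)

```text
t: 14.8
ee_pos: [0.4725, 0.0187, 0.1502]
orientation: [[0.967, 0.254, 0.0], [0.254, -0.967, -0.0], [0.0, 0.0, -1.0]]
wrist_force: [-0.7, -0.3, 0.5]
opening: 0.649
grip_force: 0.0
```

Request:
carry_out(
  delta_pos=[
    [1,2,20],
    [0,0,30],
    [0,0,25],
    [0,0,15],
    [0,0,10],
    [0,0,0],
  ],
  twist=[0,0,0,0,0,0],
  jaw=[-0.3,-0.3,-0.3,-0.3,-0.3,-0.3],
)

```text
t: 15.4
ee_pos: [0.4733, 0.0168, 0.0493]
orientation: [[0.968, 0.251, -0.002], [0.251, -0.968, 0.0], [-0.002, -0.001, -1.0]]
wrist_force: [-0.0, 0.2, -1.2]
opening: 0.651
grip_force: 0.0
```

Request:
carry_out(
  delta_pos=[
    [0,0,0],
    [0,0,0],
    [0,0,0],
    [0,0,0],
    [0,0,0],
    [0,0,0],
    [0,0,0],
    [0,0,0],
  ],
  twist=[0,0,0,0,0,0,0,0],
  jaw=[1,1,1,1,1,1,1,1],
  newtons=15,
)

```text
t: 16.2
ee_pos: [0.4739, 0.0174, 0.0502]
orientation: [[0.968, 0.25, -0.0], [0.25, -0.968, 0.001], [-0.0, -0.001, -1.0]]
wrist_force: [-0.9, 0.9, 1.8]
opening: 0.126
grip_force: 15.0
```

```bash
python3 - <<'E'
from h import *
s=robot.get_state();print(s['t'],s['ee_pos'],s['opening'],s['grip_force'],s['wrist_force'])
im=robot.grab_frame('scene');q=proj('scene',[.52,.06,.08])[0].astype(int)-[80,60]
a=cv2.resize(im[q[1]:q[1]+120,q[0]:q[0]+160],(400,300),interpolation=cv2.INTER_CUBIC)
b=cv2.resize(robot.grab_frame('wrist'),(400,300))
cv2.imwrite('pics/c8.png',np.hstack([a,b])[:,:,::-1])
# path: tab grip point in the plane, tool x / z deltas vs theta
th=np.array([0,.1,.2,.3,.4,.5,.6,.7,.8,.9,1.0,1.03])
x=-.198*np.cos(th)+.007*np.sin(th);z=.198*np.sin(th)+.007*np.cos(th)
print(np.c_[th,(x-x[0])*1000,(z-z[0])*1000].round(1))
E
```

```text
16.2 [0.47385781 0.01737187 0.05021901] 0.1256836708032771 15.009517818689346 [-0.88845555  0.89838706  1.75288176]
[[0.000e+00 0.000e+00 0.000e+00]
 [1.000e-01 1.700e+00 1.970e+01]
 [2.000e-01 5.300e+00 3.920e+01]
 [3.000e-01 1.090e+01 5.820e+01]
 [4.000e-01 1.840e+01 7.660e+01]
 [5.000e-01 2.760e+01 9.410e+01]
 [6.000e-01 3.850e+01 1.106e+02]
 [7.000e-01 5.110e+01 1.259e+02]
 [8.000e-01 6.510e+01 1.399e+02]
 [9.000e-01 8.040e+01 1.524e+02]
 [1.000e+00 9.690e+01 1.634e+02]
 [1.000e+00 1.021e+02 1.663e+02]]
```

View pics/c8.png

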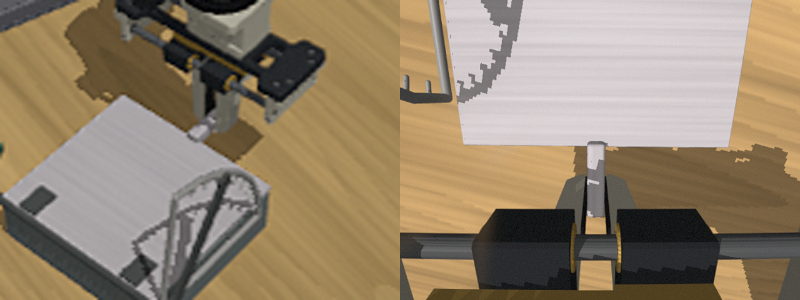

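The tab is gripped: opening 11.7 mm, 15 N. In the wrist view it sits between the fingers at (597,180). Next I'll raise it along the arc.

Request:
carry_out(
  delta_pos=[
    [0.5,0,-10],
    [1,0,-10],
    [1.5,0,-10],
    [2,0,-9.5],
    [2.5,0,-9.5],
    [3,0,-9.5],
    [3.5,0,-9],
    [4,0,-9],
  ],
  twist=[0,0,0,0,0,0,0,0],
  jaw=[1,1,1,1,1,1,1,1],
)

```text
t: 17.1
ee_pos: [0.4913, 0.0217, 0.1273]
orientation: [[0.968, 0.25, -0.001], [0.25, -0.968, 0.0], [-0.001, -0.0, -1.0]]
wrist_force: [0.4, 2.6, -2.3]
opening: 0.129
grip_force: 15.0
```

Request:
carry_out(
  delta_pos=[
    [4.5,0,-9],
    [5,0,-8.5],
    [5,0,-8.5],
    [6,0,-8],
    [6,0,-8],
    [6.5,0,-7.5],
    [7,0,-7],
    [7,0,-7],
  ],
  twist=[0,0,0,0,0,0,0,0],
  jaw=[1,1,1,1,1,1,1,1],
)

```text
t: 17.9
ee_pos: [0.5372, 0.0331, 0.1906]
orientation: [[0.968, 0.25, -0.001], [0.25, -0.968, -0.0], [-0.001, 0.0, -1.0]]
wrist_force: [-0.6, 2.5, -3.4]
opening: 0.134
grip_force: 15.0
```

```bash
python3 - <<'E'
from h import *
s=robot.get_state();print(s['t'],s['ee_pos'],s['opening'],s['grip_force'],s['wrist_force'])
p=s['ee_pos']-[.4739,.0174,.0502];dx=np.hypot(p[0],p[1])*1e3;print(dx,p[2]*1e3)
for c in ('side','scene'):
    robot.grab_frame(c)
    for th in ('tab','index_tip','cover'):
        for d in robot.landmark_of(c,th)[:2]:print(c,th,np.round(d['at'],3),round(d['confidence'],2))
E
```

```text
17.9 [0.53719019 0.03307371 0.1905864 ] 0.13400986290232056 15.00233843922615 [-0.59419046  2.47129    -3.39773003]
65.20209816406351 140.38639698078302
side tab [0.536 0.033 0.196] 0.71
side tab [0.665 0.065 0.048] 0.36
side cover [0.664 0.067 0.049] 0.86
scene tab [0.535 0.035 0.2  ] 0.69
scene tab [ 0.583  0.044 -0.001] 0.69
scene index_tip [0.567 0.154 0.174] 0.63
scene cover [0.666 0.065 0.053] 0.66
scene cover [ 0.483 -0.317  0.007] 0.27
```

The cover is at 0.80 rad as planned, so I'll continue to about 1.03.

Request:
carry_out(
  delta_pos=[
    [7.5,0,-6.5],
    [7.5,0,-6],
    [8,0,-5.5],
    [8.5,0,-5.5],
    [4.5,0,-2.5],
    [1,0,-0.5],
    [0,0,0],
    [0,0,0],
  ],
  twist=[0,0,0,0,0,0,0,0],
  jaw=[1,1,1,1,1,1,1,1],
)

```text
t: 19.1
ee_pos: [0.5729, 0.042, 0.2166]
orientation: [[0.968, 0.25, 0.001], [0.25, -0.968, -0.0], [0.0, 0.001, -1.0]]
wrist_force: [0.2, 0.4, -1.9]
opening: 0.127
grip_force: 15.0
```

Request:
carry_out(
  delta_pos=[
    [0,0,0],
    [0,0,0],
    [0,0,0],
    [0,0,0],
    [0,0,0],
  ],
  twist=[0,0,0,0,0],
  jaw=[1,1,1,1,1],
)

```text
t: 19.6
ee_pos: [0.5729, 0.042, 0.2167]
orientation: [[0.968, 0.25, 0.0], [0.25, -0.968, -0.001], [0.0, 0.001, -1.0]]
wrist_force: [0.9, -0.9, -2.3]
opening: 0.129
grip_force: 15.0
```

```bash
python3 - <<'E'
from h import *
s=robot.get_state();print(s['t'],s['ee_pos'],s['opening'],s['grip_force'],s['wrist_force'])
out=[]
for c in ('side','scene'):
    im=robot.grab_frame(c)
    for th in ('tab','index_tip','cover','pack_center'):
        for d in robot.landmark_of(c,th)[:2]:print(c,th,np.round(d['at'],3),round(d['confidence'],2))
    im=im.copy();q=proj(c,[.6,.08,.12])[0].astype(int)-[80,60]
    a=cv2.resize(im[q[1]:q[1]+120,q[0]:q[0]+160],(400,300),interpolation=cv2.INTER_CUBIC)
    # predicted index line for three angles (red .93, yellow 1.03, blue 1.13)
    for t,col in ((.93,(255,0,0)),(1.03,(255,255,0)),(1.13,(0,0,255))):
        bx=np.array([np.cos(.244),np.sin(.244),0]);by=np.array([-bx[1],bx[0],0])
        P=np.array([.6655,.0645,.052])+.108*by+np.array([.1,.142])[:,None]*(-np.cos(t)*bx+np.sin(t)*np.array([0,0,1]))
        u=((proj(c,P)-q)*2.5).astype(int);cv2.line(a,tuple(u[0].tolist()),tuple(u[1].tolist()),col,1)
    out.append(a)
cv2.imwrite('pics/c9.png',np.hstack(out)[:,:,::-1])
E
```

```text
19.6 [0.57285774 0.04200095 0.21665347] 0.1285684370778327 14.9973464012146 [ 0.85149812 -0.94508858 -2.34750016]
side tab [0.568 0.042 0.22 ] 0.95
side cover [0.664 0.066 0.053] 0.66
side pack_center [ 0.486 -0.321  0.013] 0.55
side pack_center [ 0.663 -0.128  0.005] 0.54
scene tab [0.57  0.042 0.226] 0.58
scene index_tip [0.565 0.154 0.175] 0.71
scene cover [0.667 0.062 0.053] 0.7
scene pack_center [ 0.663 -0.124  0.007] 0.52
scene pack_center [ 0.48  -0.326  0.011] 0.5
```

View pics/c9.png

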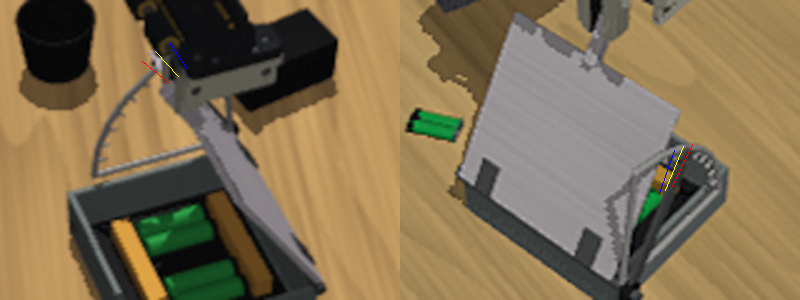

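The cover is held at about 1.03 rad. In the scene crop the dark index arm, from (632,290) to (683,148), runs along the 1.03 rad yellow line. The pack rests in the tray.

```bash
python3 -c "
from plant import robot
print(robot.hand_in())"
```

```text
the job is handed in; nothing more can be done
None
```

The pack is lying flat in the large tray and the cover is held still by its tab at about 1.03 rad, which matches the index arm as measured. I handed the job in at about 20 s; hand-in returned no verdict.

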